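# Switch the ball sorter to its other tray and release the balls

### The job

Rock the ball sorter's seesaw gate over to its other side by pressing down its raised red pad. Then push the blue shutter fully open so that all three orange balls roll down the gate into the tray on that newly lowered side. Do not touch the balls, do not lift anything, and leave the mouse, the wheel and the yellow block where they are.

Things in the scene. Friction and masses are not known exactly. Their poses are not given: they have to be found in the camera images.
- sorter: Ball sorter of yellow and black kit parts, fixed to the table. Origin: on the table below the middle of the gate's axle; x away from the robot (yaw within 0.25 rad), y left, z up. Seesaw gate along y at x = 0, a black tray at each end (y +/-134 to 272 mm), feed channel at x 38 to 221, y +/-21 mm, its yellow walls rising from 160 mm above the table at the gate to 196 mm at the far end.
- gate (a joint): Tilt of the seesaw gate (rad) about the sorter's x, axle 75 mm above the table; -0.3 to 0.3 are its stops. Positive: left (+y) end raised, balls run to the right tray; negative: the reverse. Starts leaning fully to either side. A steel weight on its front middle (40 mm wide, top 63 mm over the axle) makes it tip over by itself past the middle and stay there; under 2 N down on the raised pad rocks it.
- pad_left (a point): Centre of the top of the red press pad at the gate's left end, on the robot's side: 44 (sorter x) x 56 x 6 mm. In the gate's frame (origin on the axle) at x -65, y +125, z +34 mm. About 144 mm above the table when raised, 71 mm when down; shifts 20 mm along y while rocking. Nothing over it; 17 mm past its far edge stands the gate's yellow front wall, 26 mm above the pad top.
- pad_right (a point): The same for the pad at the gate's right end: gate frame x -65, y -125, z +34 mm.
- shutter (a joint): How far the blue feed shutter has slid (m) towards the sorter's -y (to the right): 0 to 6 mm at the start (closed), 45 mm at its stop (fully open). It needs about 1 to 2 N, stays where it is left, and has no spring. The balls start to pass from about 30 mm.
- shutter_face (a point): Middle of the face to push on the blue shutter's block; it looks to the sorter's +y and is pushed to -y (right). Block 34 (x) x 14 (y) x 46 mm high, from 148 to 194 mm above the table; this point at 171 mm. At shutter 0 it lies at x +94, y +94 mm in the sorter's frame. The space to its left is free down to the base plate (8 mm).
- tray_left (a point): Left tray, 20 mm above the table at the tray's middle (sorter x 0, y +203 mm); axes as the sorter. Inside 116 mm (x) by 132 mm (y); floor slopes outwards; side walls 65 mm, outer wall 95 mm, inner wall 34 mm high.
- tray_right (a point): Right tray, the same, at sorter y -203 mm.
- ball1_center (a point): Centre of orange ball 1 of 3, 28 mm across, 20 g or so; starts in the feed channel behind the shutter (1 is nearest the shutter). Not to be touched by the robot.
- ball2_center (a point): Centre of orange ball 2 of 3, 28 mm across, 20 g or so; starts in the feed channel behind the shutter (1 is nearest the shutter). Not to be touched by the robot.
- ball3_center (a point): Centre of orange ball 3 of 3, 28 mm across, 20 g or so; starts in the feed channel behind the shutter (1 is nearest the shutter). Not to be touched by the robot.
- mouse: Black computer mouse lying on the table behind the left tray, 100 x 58 x 33 mm, origin at the centre of its underside. Bystander, leave alone.
- wheel: Black tyred wheel with a yellow hub lying flat on the table in front of the gate's middle, 60 mm across, 28 mm high, origin under its centre. Bystander, leave alone.
- block: Yellow toothed connector block on the table behind the right tray, 60 x 60 x 29 mm, origin under its centre. Bystander, leave alone.

How it is judged (in metres and radians):
On the way, in this order (a step that is already met when the one before it is completed fails the run):
1. the gate is rocked over to its other side (each pad ends more than 50 mm from its start) with the shutter still closed (distance of pad_left from where it was at the start of the episode above 0.05 m and value of joint shutter below 0.02 m), for 0.2 s.
2. the shutter is pushed open, by more than 35 mm (value of joint shutter above 0.035 m), for 0.2 s.
At the end, for the whole second after the job is handed in: The gate leans to the side opposite to its start (beyond 0.2 rad, each pad more than 50 mm from its start), the shutter is open by more than 35 mm, and all three balls lie at rest (under 50 mm/s) inside the tray at the gate's low end (distance of pad_left from where it was at the start of the episode above 0.05 m and value of joint shutter above 0.035 m and ((value of joint gate below -0.2 rad and (x of ball1_center in the frame of tray_left between -0.058 and 0.058 m and y of ball1_center in the frame of tray_left between -0.066 and 0.066 m and z of ball1_center in the frame of tray_left below 0.045 m) and (x of ball2_center in the frame of tray_left between -0.058 and 0.058 m and y of ball2_center in the frame of tray_left between -0.066 and 0.066 m and z of ball2_center in the frame of tray_left below 0.045 m) and (x of ball3_center in the frame of tray_left between -0.058 and 0.058 m and y of ball3_center in the frame of tray_left between -0.066 and 0.066 m and z of ball3_center in the frame of tray_left below 0.045 m)) or (value of joint gate above 0.2 rad and (x of ball1_center in the frame of tray_right between -0.058 and 0.058 m and y of ball1_center in the frame of tray_right between -0.066 and 0.066 m and z of ball1_center in the frame of tray_right below 0.045 m) and (x of ball2_center in the frame of tray_right between -0.058 and 0.058 m and y of ball2_center in the frame of tray_right between -0.066 and 0.066 m and z of ball2_center in the frame of tray_right below 0.045 m) and (x of ball3_center in the frame of tray_right between -0.058 and 0.058 m and y of ball3_center in the frame of tray_right between -0.066 and 0.066 m and z of ball3_center in the frame of tray_right below 0.045 m))) and linear speed of each of ball1, ball2, ball3 below 0.05 m/s); the robot touches nothing.
It fails at once if the robot touches a ball (contact force between any of the fingers, the arm and ball1 above 0.2 N or contact force between any of the fingers, the arm and ball2 above 0.2 N or contact force between any of the fingers, the arm and ball3 above 0.2 N).
It fails at once if a ball leaves the sorter or is lifted (over 220 mm, or onto the table outside) (height (world z) of any of ball1_center, ball2_center, ball3_center above 0.22 m or y of any of ball1_center, ball2_center, ball3_center in the frame of sorter above 0.29 m or y of any of ball1_center, ball2_center, ball3_center in the frame of sorter below -0.29 m or x of any of ball1_center, ball2_center, ball3_center in the frame of sorter below -0.08 m or x of any of ball1_center, ball2_center, ball3_center in the frame of sorter above 0.25 m).
It fails at once if the mouse is moved by more than 20 mm or lifted (distance of mouse from where it was at the start of the episode above 0.02 m).
It fails at once if the wheel is moved by more than 20 mm or lifted (distance of wheel from where it was at the start of the episode above 0.02 m).
It fails at once if the connector block is moved by more than 20 mm or lifted (distance of block from where it was at the start of the episode above 0.02 m).
It also fails if it takes over 46 s, if anything falls off the work surface, if the arm or the gripper's body presses on something with over 40 N, if the wrist force passes 120 N, or if a joint passes its speed limit or range.

### The arm

A 6-joint arm with a two-finger parallel gripper is mounted at the origin on the work surface. World frame = base frame: x ahead of the robot, y to its left, z up, the work surface at z = 0. Lengths are in mm, angles in rad, forces in N, time in s.
With the tool pointing down it reaches from about 300 to 750 mm from the base axis. Payload 8.5 kg.
Tool frame: the origin (TCP) lies at the very end of the fingers, on their centre line; the grasp point (between the pads) lies 19 mm behind it (r.tcp_to_grasp is the distance from the TCP to the grasp point, in mm); z points along the fingers, y is the direction in which the jaws open and shut (so a half turn about z gives the same grasp; the last joint's range is limited). The gripper opens to 88 mm and grips with 3 to 60 N. Pads are 18 mm wide; open, the fingers measure 123 mm over their backs; the gripper's body (75 mm by 187 mm) begins 45 mm behind the grasp point.
Start: joints at [0.95, 0.381, 1.297, -0, 1.464, -0.215], TCP at [217.104, 505.318, 238.748] pointing down, gripper open.
Joint ranges: [-3.11, 3.11], [-0.89, 2.33], [0.22, 2.48], [-1.42, 4.56], [0.17, 2.85], [-2.88, 2.88]. Speed limits (rad/s): [2.39, 2.39, 3.14, 3.14, 3.14, 3.14].

### API

Orientations are given as a rotation vector (axis times angle).
In Python, from plant import sensors, imaging, r gives the robot as it stands. The module is installed in compiled form; this text tells all that it offers.
- The arm moves only by the shell command python3 -m inch 'ROWS'. ROWS is a JSON object of lists of equal length, an entry for each row: "hand": the closure in counts, from 0 (fully open) to 255 (shut); "travel": the shift along the world's x, y, z in m, a list of three; "twist": the turn, a rotation vector about the world's x, y, z in degrees, a list of three. A call has 1 to 8 rows; each row is the pose to reach, as a shift and turn from the pose commanded when the call began; what a row does not reach only later rows make up. A row lasts 1/12 s, in which the tool goes at most 41.7 mm and 7.16 degrees, less where a joint would pass 70% of its speed; a pose out of reach is approached as far as the arm can. A call with a gripper value outside its range is refused whole. The fingers move at their own pace and stop on an object; the grip force is fixed at half the most. Time passes only in rows, so rows that repeat a pose let the fingers close. It gives the time, the measured TCP pose, the force and the opening at its end, in the units of the state.
- sensors.sense(): the state, without advancing time (a new reading comes with each control period).
- imaging.read_camera(name): name is "scene" or "side" or "wrist"; returns (picture, depth): 420x560x3 uint8, red, green, blue; 420x560 float32, mm along the optical axis (not along the pixel's ray), 0 where there is no reading.
- imaging.get_calibration(name): a dict with "fx", "fy", "cx", "cy" (pixels), "dist_coeffs" ([k1, k2, p1, p2, k3] as OpenCV has them; the pictures are not rectified), "origin" and "orientation" of the camera in the world. Camera axes: x right, y down, z forward; pixel columns grow to the right and rows downward; lengths in mm; the calibration is good to about 2 mm. A picture is of the moment at which its call begins: read the wrist's pose just before it. get_calibration takes no time and is no camera call; for the wrist camera it gives the pose at the moment of the call.
- r.job_done(): hands the job in, once; it reports no verdict.
The state is a dict: "time": time; "joint_positions": joint angles; "dq": joint speeds; "joint_efforts": joint torques, N m; "tool_pos": TCP position; "ee_rot": TCP orientation; "contact_force": force on the tool from outside, world axes, zero at the start; "wrist_torque": the same for the moment, N m; "gripper_width": finger opening in mm.
Only numpy, scipy, OpenCV 4.12 (cv2) and the standard library are available. Lean on these libraries where they do the work, as an engineer would, in place of code of your own. Each camera call takes 0.05 s, during which the arm holds its last target. There are 200 camera calls.

## Working session

There is one attempt and no reset: what is moved stays moved. The work goes in short steps, Python scripts to look and compute and a shell command to move; the robot and the scene stay as the last step left them, time stands still between calls to the robot, and variables do not carry over. Pictures are saved under pics/ and viewed, about 8 in all and at most 12, crops included, and the job is handed in when it is done.

```bash
mkdir -p pics
cat > h.py <<'E'
import numpy as np, cv2
from scipy.spatial.transform import Rotation as R
from plant import sensors, imaging, r
def cloud(name):
    c=imaging.get_calibration(name); im,d=imaging.read_camera(name)
    K=np.array([[c["fx"],0,c["cx"]],[0,c["fy"],c["cy"]],[0,0,1.]])
    h,w=d.shape; uv=np.stack(np.meshgrid(np.arange(w),np.arange(h)),-1).reshape(-1,1,2).astype(float)
    n=cv2.undistortPoints(uv,K,np.array(c["dist_coeffs"],float)).reshape(h,w,2)
    P=np.dstack([n[...,0]*d,n[...,1]*d,d])
    o=np.array(c["orientation"],float)
    Rm=o if o.shape==(3,3) else R.from_rotvec(o).as_matrix()
    W=P@Rm.T+np.array(c["origin"]); W[d<=0]=np.nan
    return im,W
def hsv(im): return cv2.cvtColor(im,cv2.COLOR_RGB2HSV)
E
python3 - <<'E'
from h import *
print(sensors.sense())
ims=[]
for n in("scene","side"):
    im,W=cloud(n); ims.append(im); H=hsv(im)
    np.savez(f"{n}.npz",im=im,W=W)
    print(n,imaging.get_calibration(n)["origin"])
    for nm,lo,hi in(("red",(0,150,60),(4,255,255)),("red2",(174,150,60),(180,255,255)),("blue",(100,130,50),(130,255,255)),("orange",(6,170,120),(16,255,255))):
        m=cv2.inRange(H,lo,hi); k,l,s,c=cv2.connectedComponentsWithStats(m)
        for i in range(1,k):
            if s[i,4]>25:
                p=W[l==i]; print(nm,c[i].round(),s[i],np.nanmedian(p,0).round(),np.nanpercentile(p,5,axis=0).round(),np.nanpercentile(p,95,axis=0).round())
cv2.imwrite("pics/a.png",cv2.cvtColor(cv2.resize(np.vstack(ims),(448,672))if 0 else ims[0],cv2.COLOR_RGB2BGR)); cv2.imwrite("pics/b.png",cv2.cvtColor(ims[1],cv2.COLOR_RGB2BGR))
E
```

```text
{'time': 0.0, 'joint_positions': array([ 9.49653926e-01,  3.81208815e-01,  1.29824809e+00, -8.06346399e-06,
        1.46361639e+00, -2.15310988e-01]), 'dq': array([ 0.00089258, -0.00235701,  0.00087516,  0.00081576, -0.00091176,
        0.00032221]), 'joint_efforts': array([ 1.82018113e-03, -4.37935424e+01, -2.24559867e+01,  7.13990140e-02,
        3.52043740e-02, -1.04272185e-04]), 'tool_pos': array([216.97263357, 505.087823  , 238.13516771]), 'ee_rot': array([-6.32991624e-01, -3.07655480e+00,  2.13003921e-03]), 'contact_force': array([-0.14482777, -0.13065509,  1.13371954]), 'wrist_torque': array([ 0.02729276, -0.00185905, -0.00945207]), 'gripper_width': 87.73145035473179}
scene [1234.97308138  389.43580085 1089.24090701]
red [260. 182.] [246 173  25  18 165] [531. -94. 141.] [ 514. -122.  134.] [547. -76. 150.]
red [353. 221.] [341 212  24  20 264] [473. 131.  68.] [405. 106.  -2.] [491. 155.  76.]
blue [320.   6.] [306   0  24  17 224] [-374. -397.   49.] [-404. -456.   32.] [-355. -364.   80.]
blue [306. 237.] [274 228  53  20 239] [653. 105. 192.] [632.  36. 189.] [666. 136. 19
[... 1162 characters left out ...]
.]
orange [451. 359.] [447 357   8   6  34] [660. 459.  -2.] [653. 454.  -5.] [667. 464.   3.]
side [ 372.40956083 -612.70125409  879.84814079]
red [210. 203.] [199 196  23  15 219] [475. 129.  72.] [456. 104.  34.] [498. 154.  79.]
red [259. 246.] [244 235  30  23 373] [ 533. -103.  145.] [ 512. -128.    9.] [556. -31. 153.]
blue [117.  67.] [ 82  52  72  30 995] [ 324. 1593. -281.] [ 164. 1523. -286.] [ 474. 1673. -275.]
blue [73. 80.] [71 75  6 10 39] [  88. 1548. -280.] [  78. 1519. -285.] [ 100. 1593. -275.]
blue [275. 164.] [261 149  33  35 409] [651. 117. 186.] [626.  31.  26.] [673. 248. 196.]
orange [304. 169.] [294 161  22  19 129] [706.  50. 179.] [681.  38. 169.] [735.  62. 188.]
```

View pics/a.png

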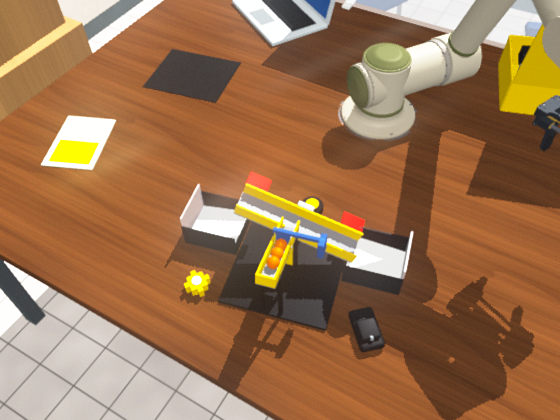

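View pics/b.png

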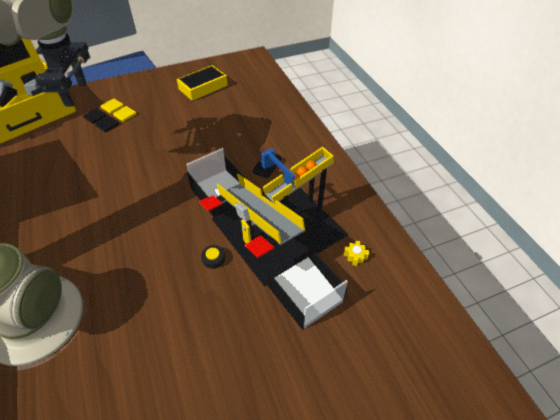

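The scene view shows the right pad raised at (260,182) and the left pad down at (353,221). The blue shutter block is at about (320,240) and the balls at (272–281, 244–265). The side view agrees, with the raised right pad at (259,246), the left pad at (210,203) and the wheel clear at (212,256).

From the pads, the sorter origin is at about (568,22) with a yaw of about 0.24. The gate starts negative, so I press the right pad and the balls should go to the right tray.

```bash
python3 -m inch '{"hand":[255,255,255,255,255,255,255,255],"travel":[[0.018,-0.036,0.005],[0.036,-0.072,0.01],[0.054,-0.108,0.015],[0.072,-0.144,0.02],[0.09,-0.18,0.02],[0.108,-0.216,0.02],[0.126,-0.252,0.02],[0.144,-0.288,0.02]],"twist":[[0,0,5],[0,0,10],[0,0,15],[0,0,20],[0,0,25],[0,0,30],[0,0,35],[0,0,37]]}'
python3 -m inch '{"hand":[255,255,255,255,255,255,255,255],"travel":[[0.02,-0.038,0],[0.04,-0.076,0],[0.06,-0.114,0],[0.08,-0.152,0],[0.1,-0.19,0],[0.12,-0.228,0],[0.14,-0.266,0],[0.16,-0.3,0]],"twist":[[0,0,0],[0,0,0],[0,0,0],[0,0,0],[0,0,0],[0,0,0],[0,0,0],[0,0,0]]}'
python3 - <<'E'
from h import *
s=sensors.sense(); print(s["tool_pos"],R.from_rotvec(s["ee_rot"]).as_matrix().round(3),s["joint_positions"])
im,W=cloud("wrist"); H=hsv(im)
m=cv2.inRange(H,(0,150,60),(4,255,255))|cv2.inRange(H,(174,150,60),(180,255,255))
k,l,st,c=cv2.connectedComponentsWithStats(m)
for i in range(1,k):
    if st[i,4]>100: p=W[l==i]; print(c[i],st[i],np.nanmedian(p,0).round(),np.nanpercentile(p,3,axis=0).round(),np.nanpercentile(p,97,axis=0).round())
cv2.imwrite("pics/c.png",im[...,::-1])
E
```

```text
time: 0.77
tool_pos: [361.3, 215.5, 258.7]
ee_rot: [0.383, -3.118, -0.0]
contact_force: [1.2, 0.1, -0.2]
gripper_width: 36.8
time: 1.43
tool_pos: [518.1, -79.0, 258.5]
ee_rot: [0.375, -3.119, -0.001]
contact_force: [0.1, 0.3, -0.2]
gripper_width: 0.1
[518.06105741 -79.04210486 258.51372935] [[-0.971 -0.237 -0.001]
 [-0.237  0.971  0.   ]
 [ 0.     0.    -1.   ]] [-3.77565487e-01  3.21238429e-01  1.33082453e+00  5.15936733e-05
  1.49014968e+00 -2.18776516e+00]
[467.16327684 191.1819209 ] [ 441  171   55   44 1770] [479. 135.  71.] [456. 107.   2.] [514. 153.  79.]
[250.06328715 210.1756927 ] [ 208  184   75   55 3176] [531. -99. 145.] [ 509. -125.  136.] [555. -73. 152.]
```

View pics/c.png

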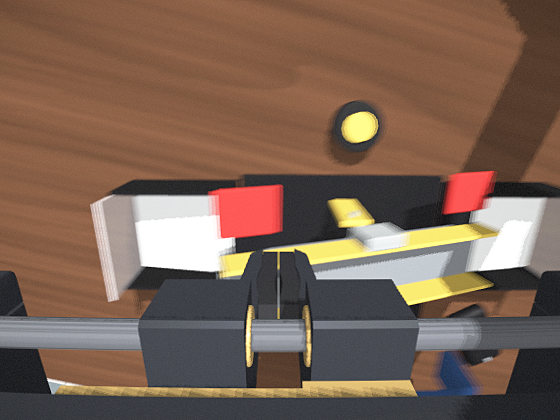

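The wrist view shows the raised right pad at (250,210), with nothing over it and the wheel clear at (358,127). The pad is at about (531,-99,145), so I go over it and press down.

```bash
python3 -m inch '{"hand":[255,255,255,255,255,255,255,255],"travel":[[0.007,-0.026,-0.02],[0.007,-0.026,-0.055],[0.007,-0.026,-0.085],[0.007,-0.026,-0.1],[0.007,-0.026,-0.112],[0.007,-0.026,-0.122],[0.007,-0.026,-0.132],[0.007,-0.026,-0.14]],"twist":[[0,0,0],[0,0,0],[0,0,0],[0,0,0],[0,0,0],[0,0,0],[0,0,0],[0,0,0]]}'
python3 -m inch '{"hand":[255,255,255,255,255,255],"travel":[[0,0,-0.008],[0,0,-0.016],[0,0,-0.023],[0,0,-0.03],[0,0,-0.03],[0,0,-0.03]],"twist":[[0,0,0],[0,0,0],[0,0,0],[0,0,0],[0,0,0],[0,0,0]]}'
python3 -m inch '{"hand":[255,255,255,255,255,255],"travel":[[0,0,0.03],[0,0,0.07],[0,0,0.11],[0,0,0.15],[0,0,0.17],[0,0,0.17]],"twist":[[0,0,0],[0,0,0],[0,0,0],[0,0,0],[0,0,0],[0,0,0]]}'
python3 - <<'E'
from h import *
for n in("scene","side"):
    im,W=cloud(n); H=hsv(im)
    for nm,lo,hi in(("red",(0,150,60),(4,255,255)),("blue",(100,130,50),(130,255,255))):
        m=cv2.inRange(H,lo,hi); k,l,s,c=cv2.connectedComponentsWithStats(m)
        for i in range(1,k):
            p=W[l==i]; q=np.nanmedian(p,0)
            if s[i,4]>40 and q[0]>300 and q[2]>0:
                print(n,nm,c[i].round(),s[i,4],q.round(),np.nanpercentile(p,5,axis=0).round(),np.nanpercentile(p,95,axis=0).round())
                if nm=="blue":
                    # sorter frame
                    a=.23;x=np.array([np.cos(a),np.sin(a)]);y=np.array([-x[1],x[0]]); d=p[p[:,2]>150][:,:2]-[568,22]
                    print(" sorter x,y pct",np.nanpercentile(d@x,[5,50,95]).round(),np.nanpercentile(d@y,[2,10,50,90,98]).round())
    cv2.imwrite(f"pics/d_{n}.png",im[...,::-1])
    cv2.imwrite(f"pics/crop_{n}.png",cv2.resize(im[130:320,150:430] if n=="scene" else im[120:320,150:390],None,fx=2.5,fy=2.5)[...,::-1])
E
```

```text
time: 2.15
tool_pos: [524.5, -102.7, 117.7]
ee_rot: [0.376, -3.118, -0.001]
contact_force: [0.6, -0.9, -0.3]
gripper_width: 0.2
time: 2.65
tool_pos: [524.7, -102.9, 88.5]
ee_rot: [0.376, -3.119, -0.0]
contact_force: [0.3, -0.3, -0.2]
gripper_width: 0.5
time: 3.15
tool_pos: [526.1, -103.4, 264.2]
ee_rot: [-0.375, 3.11, -0.008]
contact_force: [0.2, 0.3, -1.0]
gripper_width: 0.3
scene red [254. 198.] 179 [ 531. -120.   69.] [ 468. -147.   -3.] [547. -94.  77.]
scene red [348. 200.] 252 [479. 116. 144.] [462.  91. 135.] [495. 140. 150.]
scene blue [304. 239.] 413 [658.  99. 190.] [637.  35. 163.] [668. 137. 195.]
 sorter x,y pct [ 92. 101. 115.] [-13.  -5.  56.  92.  94.]
side red [210. 187.] 370 [480. 112. 143.] [461.  87. 132.] [502. 139. 152.]
side red [264. 270.] 479 [ 536. -119.   70.] [ 516. -144.   10.] [557. -92.  78.]
side blue [286. 173.] 136 [659.  45. 189.] [651.  25. 159.] [664.  75. 196.]
 sorter x,y pct [91. 94. 98.] [-21. -16.   2.  28.  37.]
```

View pics/crop_scene.png

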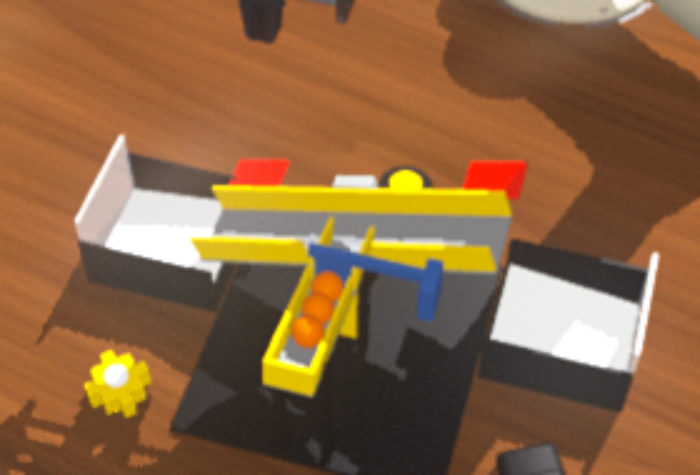

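Both views show the gate rocked over: the left pad is at z 144 and the right pad at z 70. The crop shows the shutter block at crop pixel (430,290) with free space to its left, and the balls still in the channel.

The refined origin is (568,21.5) with yaw 0.225, which puts the push face at about (639,134). Next I move to the left of it and lower.

```bash
python3 -m inch '{"hand":[255,255,255,255,255,255,255,255],"travel":[[0.012,0.035,0],[0.025,0.07,0],[0.038,0.105,0],[0.05,0.14,0],[0.063,0.175,0],[0.076,0.21,0],[0.09,0.248,0],[0.102,0.284,0]],"twist":[[0,0,0],[0,0,0],[0,0,0],[0,0,0],[0,0,0],[0,0,0],[0,0,0],[0,0,0]]}'
python3 -m inch '{"hand":[255,255,255,255],"travel":[[0,0,0],[0,0,-0.01],[0,0,-0.02],[0,0,-0.02]],"twist":[[0,0,0],[0,0,0],[0,0,0],[0,0,0]]}'
python3 - <<'E'
from h import *
a=.225;x=np.array([np.cos(a),np.sin(a)]);y=np.array([-x[1],x[0]])
s=sensors.sense(); d=s["tool_pos"][:2]-[568,21.5]; print("tcp sorter",d@x,d@y,s["tool_pos"])
for n in("wrist","scene"):
    im,W=cloud(n); H=hsv(im); m=cv2.inRange(H,(100,130,50),(130,255,255))>0
    p=W[m]; p=p[(p[:,2]>100)&(p[:,2]<215)&(p[:,0]>500)]; d=p[:,:2]-[568,21.5]; b=d@y>60
    print(n,b.sum(),"block x",np.percentile((d@x)[b],[3,50,97]).round(),"y",np.percentile((d@y)[b],[5,50,95,98]).round(1),"ztop",np.percentile(p[b,2],[2,98]).round())
    if n=="wrist": cv2.imwrite("pics/e.png",im[...,::-1])
E
```

```text
time: 3.92
tool_pos: [626.8, 183.2, 256.5]
ee_rot: [0.376, -3.116, -0.0]
contact_force: [0.7, -0.0, -0.5]
gripper_width: 0.3
time: 4.25
tool_pos: [625.6, 179.9, 235.0]
ee_rot: [0.373, -3.113, 0.0]
contact_force: [-0.4, -0.3, 0.1]
gripper_width: 0.5
tcp sorter 91.51091911834897 141.52349256923895 [625.62951311 179.87293483 234.99328812]
wrist 2523 block x [ 79.  93. 110.] y [65.  90.4 97.5 97.6] ztop [155. 196.]
scene 181 block x [ 86. 103. 116.] y [65.5 87.1 94.6 94.7] ztop [156. 196.]
```

View pics/e.png

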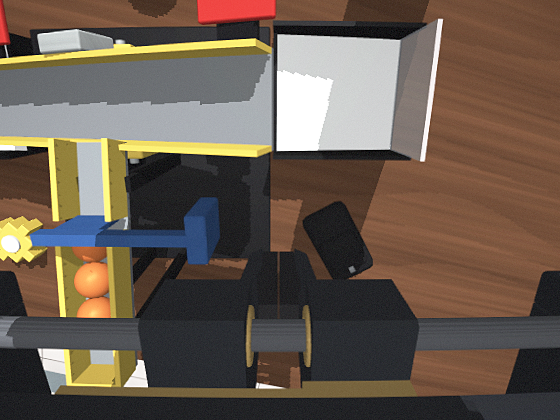

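The wrist view shows the shutter block at (203,230) with its face free and the fingers to its right. The balls at (92,245–310) are well clear. I lower beside the face and push along sorter -y.

```bash
python3 -m inch '{"hand":[255,255,255,255,255,255,255,255],"travel":[[0,0,-0.03],[0,0,-0.06],[0,0,-0.075],[0,0,-0.077],[0.004,-0.018,-0.077],[0.006,-0.025,-0.077],[0.007,-0.032,-0.077],[0.009,-0.039,-0.077]],"twist":[[0,0,0],[0,0,0],[0,0,0],[0,0,0],[0,0,0],[0,0,0],[0,0,0],[0,0,0]]}'
python3 -m inch '{"hand":[255,255,255,255,255,255],"travel":[[0.002,-0.007,0],[0.003,-0.013,0],[0.005,-0.02,0],[0.006,-0.026,0],[0.006,-0.026,0],[0.006,-0.026,0]],"twist":[[0,0,0],[0,0,0],[0,0,0],[0,0,0],[0,0,0],[0,0,0]]}'
cat > chk.py <<'E'
from h import *
a=.225;x=np.array([np.cos(a),np.sin(a)]);y=np.array([-x[1],x[0]])
s=sensors.sense(); d=s["tool_pos"][:2]-[568,21.5]; print("tcp sorter",d@x,d@y,s["tool_pos"],s["contact_force"])
for n in("wrist","scene","side"):
    im,W=cloud(n); H=hsv(im); m=cv2.inRange(H,(100,130,50),(130,255,255))>0
    p=W[m]; p=p[(p[:,2]>140)&(p[:,2]<215)&(p[:,0]>500)]; d=p[:,:2]-[568,21.5]
    print(n,len(p),"blue y",np.percentile(d@y,[2,10,50,90,95,98]).round(1) if len(p)>5 else "")
    m=cv2.inRange(H,(4,170,110),(16,255,255)); q=W.copy(); e=q[...,:2]-[568,21.5]
    m=(m>0)&(q[...,2]>8)&(q[...,2]<215)&(abs(e@y)<285)&(e@x>-70)&(e@x<230)
    k,l,st,c=cv2.connectedComponentsWithStats(m.astype(np.uint8))
    for i in range(1,k):
        if st[i,4]>25: t=np.nanmedian(W[l==i],0); print(" orange",c[i].round(),st[i,4],"sorter",((t[:2]-[568,21.5])@x).round(),((t[:2]-[568,21.5])@y).round(),t[2].round())
    cv2.imwrite(f"pics/now_{n}.png",im[...,::-1])
E
python3 chk.py
```

```text
time: 5.02
tool_pos: [636.1, 141.6, 163.0]
ee_rot: [-0.375, 3.117, 0.0]
contact_force: [-1.1, 1.1, 2.0]
gripper_width: 0.5
time: 5.52
tool_pos: [641.8, 115.7, 161.6]
ee_rot: [0.375, -3.119, 0.0]
contact_force: [-0.1, -0.1, 0.5]
gripper_width: 0.7
tcp sorter 92.918877724517 75.3848949765306 [641.75792476 115.71554417 161.61376311] [-0.13208982 -0.13149939  0.4637812 ]
wrist 6839 blue y [-47.6 -37.9  -7.   54.4  57.7  58.9]
 orange [133. 190.] 576 sorter 57.0 7.0 156.0
 orange [141. 260.] 1874 sorter 92.0 8.0 167.0
scene 365 blue y [-51.7 -45.3  -2.2  54.2  56.1  56.5]
 orange [284. 238.] 69 sorter 97.0 4.0 163.0
side 337 blue y [-57.6 -51.8  -5.1  47.8  52.2  53. ]
 orange [274. 190.] 111 sorter 49.0 -5.0 161.0
 orange [260. 207.] 82 sorter 7.0 -10.0 128.0
```

The face has moved about 38 mm and the balls are rolling. I push the last few millimetres to the stop.

```bash
python3 -m inch '{"hand":[255,255,255,255,255],"travel":[[0.0005,-0.003,0],[0.001,-0.005,0],[0.0015,-0.007,0],[0.0018,-0.008,0],[0.0018,-0.008,0]],"twist":[[0,0,0],[0,0,0],[0,0,0],[0,0,0],[0,0,0]]}'
python3 chk.py
```

```text
time: 6.08
tool_pos: [643.5, 107.9, 161.7]
ee_rot: [0.376, -3.119, -0.0]
contact_force: [-0.5, 0.1, 0.2]
gripper_width: 0.5
tcp sorter 92.91761316425159 67.41559258194454 [643.53469414 107.94683302 161.68851481] [-0.49372871  0.11852435  0.24787942]
wrist 7005 blue y [-54.3 -44.9 -17.3  46.8  50.3  52. ]
 orange [97. 72.] 1372 sorter -1.0 -35.0 116.0
 orange [ 6. 91.] 455 sorter 6.0 -118.0 82.0
scene 375 blue y [-59.  -52.3 -14.6  47.1  49.3  49.7]
 orange [230. 217.] 47 sorter 14.0 -161.0 75.0
 orange [212. 221.] 43 sorter 10.0 -214.0 37.0
side 331 blue y [-64.6 -58.2 -17.3  41.   44.2  47.1]
 orange [275. 239.] 70 sorter -7.0 -94.0 104.0
 orange [304. 283.] 72 sorter -1.0 -203.0 52.0
```

```bash
python3 -m inch '{"hand":[255,255,255],"travel":[[0.0003,-0.0015,0],[0.0005,-0.002,0],[0.0005,-0.002,0]],"twist":[[0,0,0],[0,0,0],[0,0,0]]}'
python3 -m inch '{"hand":[255,255,255,255,255,255,255,255],"travel":[[-0.004,0.016,0],[-0.007,0.03,0],[-0.007,0.03,0.04],[-0.007,0.03,0.08],[-0.007,0.03,0.11],[-0.007,0.03,0.12],[-0.007,0.03,0.12],[-0.007,0.03,0.12]],"twist":[[0,0,0],[0,0,0],[0,0,0],[0,0,0],[0,0,0],[0,0,0],[0,0,0],[0,0,0]]}'
python3 -m inch '{"hand":[255,255,255,255,255,255,255,255],"travel":[[-0.02,0.025,0],[-0.045,0.05,0],[-0.07,0.075,0],[-0.095,0.1,0],[-0.12,0.125,0],[-0.14,0.15,0],[-0.14,0.15,0],[-0.14,0.15,0]],"twist":[[0,0,0],[0,0,0],[0,0,0],[0,0,0],[0,0,0],[0,0,0],[0,0,0],[0,0,0]]}'
python3 chk.py
python3 - <<'E'
import cv2
a=cv2.resize(cv2.imread("pics/now_side.png")[120:340,150:390],None,fx=1.65,fy=1.65);b=cv2.resize(cv2.imread("pics/now_scene.png")[150:350,160:430],(396,363))
a=cv2.resize(a,(396,363)); cv2.imwrite("pics/f.png",cv2.hconcat([a,b]))
E
```

```text
time: 6.48
tool_pos: [643.6, 107.7, 161.8]
ee_rot: [0.378, -3.118, -0.004]
contact_force: [-1.9, 8.8, -0.4]
gripper_width: 0.8
time: 7.15
tool_pos: [636.7, 137.0, 281.4]
ee_rot: [0.377, -3.119, 0.0]
contact_force: [0.9, 0.5, -0.2]
gripper_width: 0.4
time: 7.82
tool_pos: [495.7, 287.2, 280.4]
ee_rot: [0.38, -3.116, 0.001]
contact_force: [-0.0, -0.1, -0.4]
gripper_width: 0.4
tcp sorter -11.17781774825867 275.092963779438 [495.72893873 287.16515773 280.3891826 ] [-0.00125087 -0.14975714 -0.39030446]
wrist 1006 blue y [41.3 46.2 52.  53.  53.2 53.4]
scene 424 blue y [-57.1 -47.8  10.8  49.   49.5  49.8]
 orange [205. 208.] 69 sorter -25.0 -251.0 33.0
 orange [204. 221.] 90 sorter 12.0 -238.0 33.0
side 410 blue y [-64.1 -56.5  11.1  41.4  44.9  46.4]
 orange [312. 295.] 79 sorter 1.0 -233.0 39.0
```

View pics/f.png

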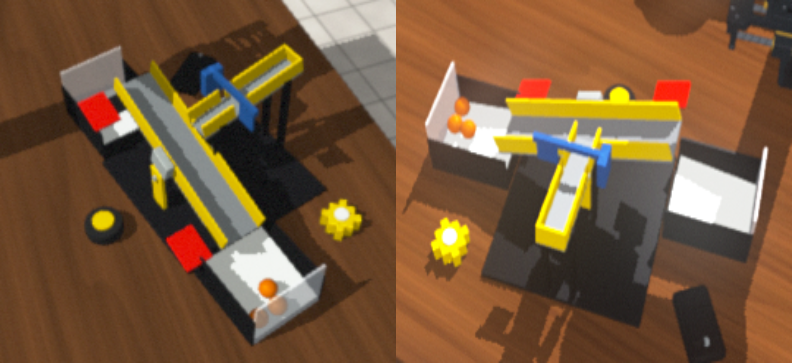

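In the right half (scene view) all three balls are in the right tray, at (461,106), (455,123) and (468,128). The channel is empty and the gate leans right. The 9 N reading confirms the shutter reached its stop. I let the balls settle and check that they are at rest.

```bash
for i in 1 2 3; do python3 -m inch '{"hand":[255,255,255,255,255,255,255,255],"travel":[[0,0,0],[0,0,0],[0,0,0],[0,0,0],[0,0,0],[0,0,0],[0,0,0],[0,0,0]],"twist":[[0,0,0],[0,0,0],[0,0,0],[0,0,0],[0,0,0],[0,0,0],[0,0,0],[0,0,0]]}' | head -1; done; python3 chk.py | grep -v wrist; python3 -m inch '{"hand":[255,255,255,255,255,255,255,255],"travel":[[0,0,0],[0,0,0],[0,0,0],[0,0,0],[0,0,0],[0,0,0],[0,0,0],[0,0,0]],"twist":[[0,0,0],[0,0,0],[0,0,0],[0,0,0],[0,0,0],[0,0,0],[0,0,0],[0,0,0]]}' | head -1; python3 chk.py | grep -v wrist
python3 -c "
import cv2;cv2.imwrite('pics/g.png',cv2.resize(cv2.imread('pics/now_scene.png')[150:350,160:430],None,fx=2,fy=2))"
```

```text
time: 8.63
time: 9.3
time: 9.97
tcp sorter -10.121513459494741 273.7835205493453 [497.05076304 286.1243884  281.75539868] [-0.36921631 -0.16687031 -0.35596271]
scene 431 blue y [-57.7 -49.8   8.9  48.5  49.4  49.7]
 orange [205. 208.] 69 sorter -26.0 -251.0 33.0
 orange [204. 220.] 91 sorter 12.0 -240.0 33.0
side 408 blue y [-63.9 -56.2  11.6  40.8  44.4  45.7]
 orange [312. 295.] 76 sorter 0.0 -233.0 39.0
time: 10.78
tcp sorter -10.132235690872465 273.7886180110518 [497.0391738  286.12696517 281.73435177] [-0.09995066 -0.43959507  0.3929319 ]
scene 430 blue y [-57.9 -48.3   7.4  48.7  49.6  49.9]
 orange [205. 208.] 69 sorter -26.0 -251.0 33.0
 orange [204. 220.] 91 sorter 12.0 -239.0 33.0
side 410 blue y [-64.2 -56.5   9.8  41.3  44.3  46.6]
 orange [312. 295.] 79 sorter 1.0 -233.0 38.0
```

View pics/g.png

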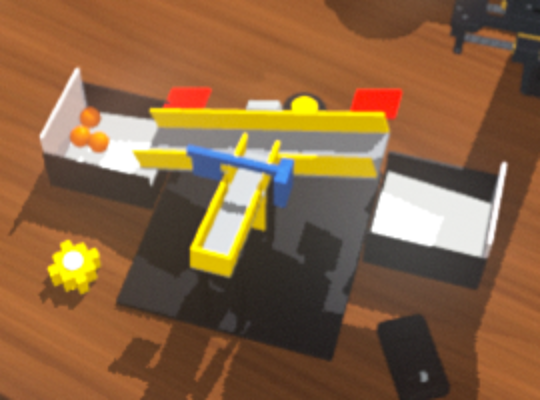

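The picture shows three still balls in the right tray at (90,117), (80,136) and (98,142), and the bystanders where they were.

```bash
python3 -c "
from plant import r
print(r.job_done())"
```

```text
the job is handed in; nothing more can be done
None
```

The job is done and handed in at about 11 s on the robot's clock. No verdict was reported, so what follows rests on my own checks.

I pressed the raised right pad, which rocked the gate over. I then pushed the blue shutter right to its stop and backed the arm clear.

**Gate:** after the press, the left pad was at about 144 mm and the right pad at about 70 mm, and the last picture shows the gate still leaning right.

**Shutter:** the face moved about 45 mm, and a 9 N push-back confirmed the stop. The side view put the face 3 to 4 mm further along than the scene view, which is within what I'd expect from calibration and edge masking.

**Balls:** all three lay in the right tray, within about 1 mm of the same place in two checks 0.8 s apart. The colour mask merged two of them into one blob, and one was partly hidden behind the tray wall in the side view, so the count of three comes from the picture.

**Bystanders:** the mouse, wheel and block look unmoved in the last picture. I checked them by eye and did not measure them.

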